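# Rock a locating block out of its tight nest and hold it clear

## Robot

A 6-joint arm with a two-finger parallel gripper is mounted at the origin on a cart in front of the work surface, level with it; the furniture and walls round the work are solid. World frame = base frame: x ahead of the robot, y to its left, z up, the work surface at z = 0. Lengths are in mm, angles in rad, forces in N, time in s.
With the tool pointing down it reaches from about 350 to 775 mm from the base axis. Payload 7.3 kg.
Tool frame: the origin (TCP) lies at the very end of the fingers, on their centre line; the grasp point (between the pads) lies 19 mm behind it (bot.grip_point_offset is the distance from the TCP to the grasp point, in mm); z points along the fingers, y is the line along which they close (so a half turn about z gives the same grasp; the last joint's range is limited). The gripper opens to 92 mm and grips with 3 to 60 N. Pads are 19 mm wide; open, the fingers measure 130 mm over their backs; the gripper's body (75 mm by 190 mm) begins 47 mm behind the grasp point.
Start: joints at [1.07, 0.342, 1.524, -0, 1.275, -0.146], TCP at [182.373, 492.326, 226.741] pointing down, gripper open.
Joint ranges: [-2.53, 2.53], [-0.77, 2.02], [0.04, 2.7], [-1, 4.14], [0.28, 2.66], [-3.11, 3.11]. Speed limits (rad/s): [2.57, 2.57, 3.14, 3.14, 3.14, 3.14].

## Interface

Orientations are given as [roll, pitch, yaw] about the fixed x, y, z axes, in that order (R = Rz(yaw) Ry(pitch) Rx(roll)).
In Python, from plant import bot gives the robot as it stands. The module is installed in compiled form; this text tells all that it offers.
- The arm moves only by the shell command python3 -m jog 'ROWS' [OPENING]. ROWS is JSON, a list of rows, each a list of 6 numbers: the shift along the tool's x, y, z in mm, then the turn, a rotation vector about the tool's x, y, z in rad. In form: [[dx, dy, dz, rx, ry, rz], ...]. A call has 1 to 12 rows; each row shifts and turns the commanded pose from where the row before left it, along the tool's axes as they then stand; what a row does not reach is not made up. A row lasts 1/10 s, in which the tool goes at most 50 mm and 8.59 degrees, less where a joint would pass 70% of its speed; a pose out of reach is approached as far as the arm can. A call with a gripper value outside its range is refused whole. OPENING is the opening in per cent of the stroke, from 0 (shut) to 100 (fully open), set as the call begins (- or left out, the last holds). The fingers move at their own pace and stop on an object; the grip force is fixed at half the most. Time passes only in rows, so rows that do not move let the fingers close. It gives the time, the measured TCP pose, the force, the opening and the grip force at its end, in the units of the state.
- bot.get_obs(): the state, without advancing time (a new reading comes with each control period).
- bot.capture(name): name is "side" or "top"; returns the picture (420x560x3 uint8, red, green, blue); there is no depth.
- bot.camera_model(name): a dict with "fx", "fy", "cx", "cy" (pixels), "position" and "orientation" of the camera in the world. Camera axes: x right, y down, z forward; pixel columns grow to the right and rows downward; lengths in mm; the calibration is good to about 2 mm. A picture is of the moment at which its call begins. camera_model takes no time and is no camera call.
- bot.close_job(): hands the job in; it is judged then, once.
Trained networks look in the newest picture that a camera, given by its name, has taken for a name from the list of things; names that differ only in an ending like _2 or _b are one class to them, and where a whole thing is asked for, a point or a joint stands for the part that bears it (a point fixed in the world has none). Each returns a list of dicts, best first, with "p" (0 to 1); they miss things now and then, are a little off and sometimes report something else, mostly with a low value. They report only what shows in the picture. A call takes as long as a camera call. They do not tell look-alikes from the thing itself.
- bot.outline_of(target, camera): "mask" (420x560 bool, what is visible of it) and "pixel" ([column, row] in pixels, amid what is visible of it).
The state is a dict: "time": time; "joint_positions": joint angles; "dq": joint speeds; "tau": joint torques, N m; "tool_pos": TCP position; "tcp_rot": TCP orientation; "contact_force": force on the tool from outside, world axes, zero at the start; "moment": the same for the moment, N m; "grip_width": finger opening in mm; "finger_force": force on a finger pad.
Only numpy, scipy, OpenCV 4.12 (cv2) and the standard library are available. Lean on these libraries where they do the work, as an engineer would, in place of code of your own. Each camera call takes 0.05 s, during which the arm holds its last target. There are 200 camera calls.

## Task

Pull the flat keeper plate straight up out of its guides on the nest and lean it, standing on its short lower edge, against the sight glass so that it stays there by itself. Then grip the locating block and rock it out of its tight socket: with its foot still in the socket tip it first to the left (the side where the keeper plate stood) and then to the right, a good six degrees each way, and go on until it comes free. Finish while still holding the block: keep it upright and still above its socket, with its foot about two centimetres clear of it, and leave the other things on the table where they are.

Things in the scene. Friction and masses are not known exactly. Their poses are not given: they have to be found in the camera images.
- nest: Fixture fixed to the table: aluminium base plate 110 (x) x 150 (y) x 12 mm, origin at the centre of its underside on the table. Its y axis points to the robot's left (yaw within 0.35 rad) and is the rocking direction. Socket at the origin, floor 12 mm above the table; two rigid cheeks (top 34 mm above the table) leave the block 1 mm play each side in x.
- jaws (a point): Point on the socket's axis, 32 mm above the table, level with the tops of two sprung steel jaws 18 mm high that press the block's left and right faces with about 12 N each, plus 2 N per mm pushed back (7 mm at most). Their housings reach 56 mm either side in y, top 33 mm. A straight pull takes some 25 to 35 N; turning the block by turns about its lower left and right edges walks it up.
- guides (a point): Middle of the keeper plate's seat: 30 mm left (nest +y) of the socket's axis, 36 mm above the table. Two guide channels hold the plate by its upright edges: inner ends 28 mm, outer ends 44 mm either side in x, spanning 10 mm either side in y, floor 36 mm, top 62 mm above the table. 1 mm play; the plate comes straight up and is out after 26 mm.
- block_center (a point): Locating block, loose: upright dark steel block 32 (x) x 44 (y) x 90 mm, about 0.4 kg, with a pin 12 mm thick and 8 mm high on top (98 mm in all). Point: centre of the 90 mm body. It stands on the socket floor, axes along the nest's. Its left and right faces (44 mm apart) can be gripped above the jaws once the keeper plate, 4 mm from the left face, is gone.
- block_foot (a point): Centre of the underside of the locating block, 45 mm below its centre along its own z.
- keeper_center (a point): Keeper plate, loose: plain aluminium plate 70 (x, wide) x 8 (y, thick) x 140 mm (z, tall), about 0.18 kg; point at its centre. It stands upright in the guide channels, axes along the nest's, lower edge 36 mm and top edge 176 mm above the table. Its upper part is free to pinch across its thickness.
- keeper: The same keeper plate: origin at the centre of its lower edge, 70 mm below its centre.
- block: The same locating block: origin at the centre of its underside.
- glass_center (a point): Sight glass: glass tube between two round steel flanges of 64 mm diameter with three rods, standing 80 mm tall, fixed to the table on the left; this point is at its centre, 40 mm above the table. It is solid for leaning: round, 64 mm diameter, over its whole height.
- glass: The same sight glass: origin at the centre of its underside, on the table.
- wrench_17: Bystander, lying: combination spanner 30 x 206 x 8 mm; origin under its middle.
- marker: Bystander, lying: marker pen 17 x 131 x 17 mm; origin under its middle.
- jar_black: Bystander: small jar with black lid, 54 mm diameter, 48 mm tall; origin under its middle.
- gasket_orange: Bystander, lying: gasket ring 50 mm diameter, 9 mm thick; origin under its middle.
- spool_piece: Bystander: short steel tube with a flange at either end, 51 mm diameter, 90 mm tall, standing on the right; not the thing to lean the plate on; origin under its middle.
- screwdriver: Bystander, lying: screwdriver 26 x 209 x 26 mm; origin under its middle.
Things that resemble listed ones, but are neither listed nor needed, are in the scene too. What is shaped like the block but brown is not meant.

How it is judged (in metres and radians):
On the way, in this order (a step that is already met when the one before it is completed fails the run):
1. the keeper plate leans against the sight glass by itself, let go (height (world z) of keeper_center below 0.078 m and angle between keeper_center's own z axis and vertical between 0.1 and 0.8 rad and contact force between keeper and glass above 0.03 N and contact force between keeper and nest below 0.03 N and contact force between keeper and the arm below 0.03 N and contact force between keeper and the fingers below 0.03 N), for 0.3 s.
2. the block, foot still in the socket, is tipped to the left by more than 4 degrees (z of block_foot in the frame of nest below 0.03 m and angle between block_center's own z axis and vertical above 0.07 rad and y of block_center in the frame of nest above 0.002 m), for 0.05 s.
3. the block, foot still in the socket, is tipped to the right by more than 4 degrees (z of block_foot in the frame of nest below 0.03 m and angle between block_center's own z axis and vertical above 0.07 rad and y of block_center in the frame of nest below -0.002 m), for 0.05 s.
At the end, for the whole second after the job is handed in: Plate leans untouched on the sight glass, 6 to 45 degrees from upright, on its short edge, clear of the nest; block held still in the gripper, off the nest, within 8 degrees of upright and 30 mm of the socket axis, foot 39 to 85 mm above the table (5 to 50 mm above the cheeks) (all of step 1 and z of block_foot in the frame of nest between 0.039 and 0.085 m and horizontal distance between block_foot and nest below 0.03 m and angle between block_center's own z axis and vertical below 0.15 rad and contact force between block and the fingers above 2 N and contact force between block and nest below 0.03 N and linear speed of block below 0.02 m/s); the arm keeps its last pose, push and grip.
It fails at once if a bystander is moved by more than 3 cm (distance of any of wrench_17, marker, jar_black, gasket_orange, spool_piece, screwdriver from where it was at the start of the episode above 0.03 m).
It also fails if it takes over 54 s, if anything falls off the work surface, if the arm or the gripper's body presses on something with over 40 N, if the wrist force passes 120 N, or if a joint passes its speed limit or range.

## Working session

There is one attempt and no reset: what is moved stays moved. The work goes in short steps, Python scripts to look and compute and a shell command to move; the robot and the scene stay as the last step left them, time stands still between calls to the robot, and variables do not carry over. Pictures are saved under pics/ and viewed, at most 10 in all, crops included, and the job is handed in when it is done.

```bash
mkdir -p pics
cat > h.py <<'E'
import numpy as np, cv2
from scipy.spatial.transform import Rotation as R
from plant import bot
def cam(n):
    m=bot.camera_model(n); o=np.array(m["orientation"],float)
    Rm=o if o.shape==(3,3) else R.from_euler('xyz',o).as_matrix()
    return m,Rm,np.array(m["position"],float)
def ray(n,px,z):
    m,Rm,p=cam(n); d=Rm@np.array([(px[0]-m["cx"])/m["fx"],(px[1]-m["cy"])/m["fy"],1])
    return p+d*(z-p[2])/d[2]
def proj(n,P):
    m,Rm,p=cam(n); c=(np.atleast_2d(P)-p)@Rm
    return np.c_[m["fx"]*c[:,0]/c[:,2]+m["cx"],m["fy"]*c[:,1]/c[:,2]+m["cy"]]
E
python3 - <<'E'
from h import *
ims=[]
for n in("side","top"):
    im=bot.capture(n)[:,:,::-1]; cv2.imwrite(f"pics/{n}0.png",im)
    print(n,bot.camera_model(n))
    for t in("nest","keeper","block","glass","spool_piece"):
        print(t,[(round(d["p"],2),np.round(d["pixel"]).tolist(),int(d["mask"].sum())) for d in bot.outline_of(t,n)])
print(bot.get_obs())
E
```

```text
side {'fx': 490.1010907877257, 'fy': 490.1010907877257, 'cx': 276.38165823996036, 'cy': 207.2289602055204, 'position': array([586.74398012, 750.47684041, 830.75356661]), 'orientation': array([-2.26879355,  0.01536296,  3.0493691 ])}
nest [(0.78, [274.0, 242.0], 1387)]
keeper [(0.87, [267.0, 206.0], 1415), (0.37, [209.0, 324.0], 790)]
block [(0.75, [265.0, 141.0], 408), (0.42, [203.0, 246.0], 319), (0.26, [369.0, 326.0], 420)]
glass [(0.6, [303.0, 376.0], 1823)]
spool_piece [(0.98, [253.0, 161.0], 508), (0.26, [371.0, 322.0], 502)]
top {'fx': 521.0523607091848, 'fy': 521.0523607091848, 'cx': 282.646345317394, 'cy': 208.24631071876567, 'position': array([ 327.72450745, -107.414755  , 1318.9497155 ]), 'orientation': array([-2.97425515,  0.01134645, -1.56119672])}
nest [(0.76, [305.0, 222.0], 2069)]
keeper [(0.67, [292.0, 204.0], 179)]
block [(0.83, [436.0, 216.0], 441), (0.8, [304.0, 211.0], 313), (0.4, [392.0, 205.0], 507)]
glass [(0.72, [130.0, 217.0], 772), (0.2, [292.0, 148.0], 443)]
spool_piece [(0.94, [395.0, 205.0], 541)]
{'time': 0.6, 'joint_positions': array([ 1.07000986e+00,  3.41987218e-01,  1.52409702e+00,  6.08269842e-06,
        1.27541541e+00, -1.45979212e-01]), 'dq': array([ 0.00044597, -0.00085327, -0.00111249, -0.00021987,  0.00070268,
        0.00012098]), 'tau': array([-3.03720908e-04, -4.30928206e+01, -2.44395036e+01,  7.16533279e-02,
        4.84176341e-02, -8.12679673e-05]), 'tool_pos': array([182.36481891, 492.32567613, 226.74818997]), 'tcp_rot': array([3.14149979e+00, 7.77177618e-06, 2.78678363e+00]), 'contact_force': array([ 0.00916088,  0.32763348, -0.21704268]), 'moment': array([-0.02945668,  0.00228666,  0.02883767]), 'finger_force': 0.0, 'grip_width': 92.37609841661097}
```

Run:
```python
import cv2
cv2.imwrite("pics/a.png",cv2.resize(cv2.imread("pics/side0.png"),(800,600),interpolation=cv2.INTER_CUBIC))
cv2.imwrite("pics/b.png",cv2.resize(cv2.imread("pics/top0.png"),(800,600),interpolation=cv2.INTER_CUBIC))
```

```text
(no output)
```

View pics/a.png

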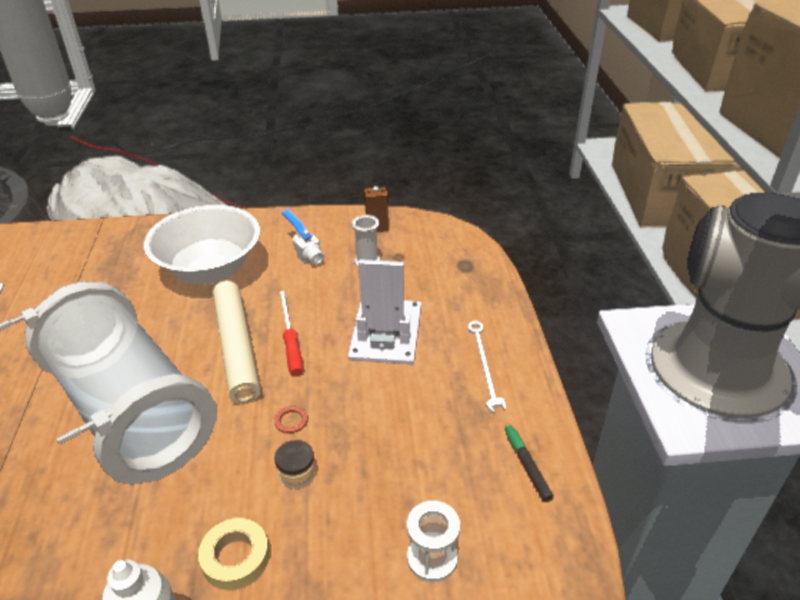

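View pics/b.png

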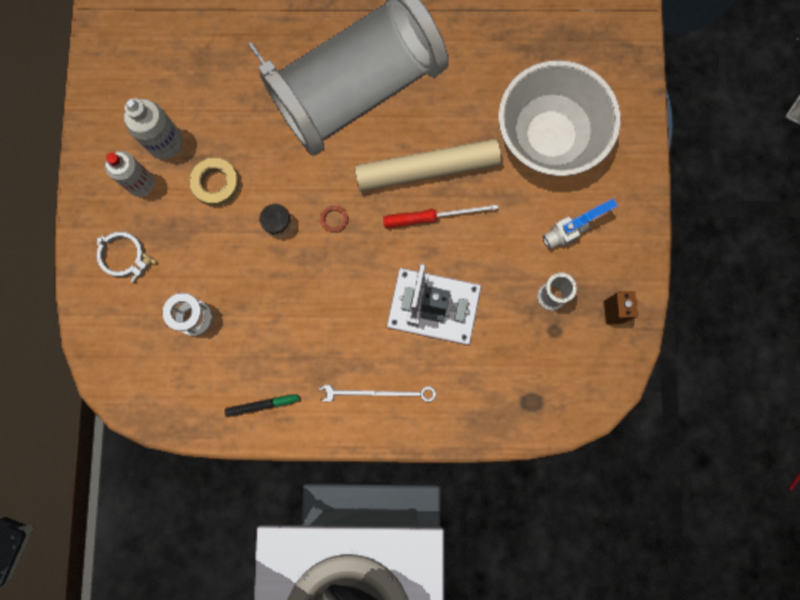

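Run:
```python
from h import *
im=cv2.imread("pics/top0.png")
c=np.array([[403,268],[480,285],[470,343],[388,328]])*.7
P=np.array([ray("top",p,12) for p in c]);print("handcorners",P.round(0).tolist(),P.mean(0).round(1))
bot.capture("top");bot.capture("side")
hsv=cv2.cvtColor(im,cv2.COLOR_BGR2HSV)
roi=np.zeros(im.shape[:2],bool);roi[180:250,262:345]=1
w=((hsv[...,1]<70)&(hsv[...,2]>110)&roi).astype(np.uint8)
n,l,s,_=cv2.connectedComponentsWithStats(w);k=1+s[1:,4].argmax()
v,u=np.nonzero(l==k)
Q=np.array([ray("top",p,12)[:2] for p in zip(u,v)],np.float32)
print("rect top",cv2.minAreaRect(Q))
S=cv2.imread("pics/side0.png")
hsv=cv2.cvtColor(S,cv2.COLOR_BGR2HSV);roi=np.zeros(S.shape[:2],bool);roi[205:256,240:300]=1
w=((hsv[...,1]<70)&(hsv[...,2]>110)&roi).astype(np.uint8)
n,l,s,_=cv2.connectedComponentsWithStats(w);k=1+s[1:,4].argmax()
v,u=np.nonzero(l==k)
Q=np.array([ray("side",p,12)[:2] for p in zip(u,v)],np.float32)
print("rect side",cv2.minAreaRect(Q))
for n in("top","side"):
    d=bot.outline_of("keeper",n)[0];v,u=np.nonzero(d["mask"])
    r=cv2.minAreaRect(np.c_[u,v].astype(np.float32));b=cv2.boxPoints(r)
    print(n,"keeper px",b.round(1).tolist(),[ray(n,p,176)[:2].round(0).tolist() for p in b])
    d=bot.outline_of("glass",n)[0];v,u=np.nonzero(d["mask"]);h=cv2.convexHull(np.c_[u,v].astype(np.float32))[:,0]
    # fit cylinder silhouette
    from scipy.optimize import minimize
    hm=cv2.fillPoly(np.zeros(S.shape[:2],np.uint8),[h.astype(np.int32)],1)
    a=np.linspace(0,2*np.pi,40)
    def cost(xy):
        C=np.vstack([np.c_[xy[0]+32*np.cos(a),xy[1]+32*np.sin(a),0*a+z] for z in(0,80)])
        g=cv2.convexHull(proj(n,C).astype(np.float32))
        m=cv2.fillPoly(np.zeros((S.shape[0]*1,S.shape[1]),np.uint8),[(g*16).round().astype(np.int32)],1,shift=4)
        return (m!=hm).sum()
    x0=ray(n,d["pixel"],40)[:2]
    r=minimize(cost,x0,method="Nelder-Mead",options=dict(initial_simplex=[x0,x0+[15,0],x0+[0,15]]))
    print("glass",n,r.x.round(1),r.fun,hm.sum())
```

```text
handcorners [[602.0, -89.0, 12.0], [572.0, -226.0, 12.0], [468.0, -208.0, 12.0], [493.0, -63.0, 12.0]] [ 533.8 -146.4   12. ]
rect top ((541.0701293945312, -145.07461547851562), (150.43572998046875, 124.61437225341797), 78.3254165649414)Traceback (most recent call last):
  File "<stdin>", line 18, in <module>
  File "h.py", line 9, in ray
    m,Rm,p=cam(n); d=Rm@np.array([(px[0]-m["cx"])/m["fx"],(px[1]-m["cy"])/m["fy"],1])
           ~~~^^^
  File "h.py", line 5, in cam
    m=bot.camera_model(n); o=np.array(m["orientation"],float)
ValueError: time passes only in moves, steps and waits
```

Run:
```python
from h import *
from scipy.optimize import minimize
S=cv2.imread("pics/side0.png")
hsv=cv2.cvtColor(S,cv2.COLOR_BGR2HSV);roi=np.zeros(S.shape[:2],bool);roi[205:256,240:300]=1
w=((hsv[...,1]<70)&(hsv[...,2]>110)&roi).astype(np.uint8)
_,l,s,_=cv2.connectedComponentsWithStats(w);k=1+s[1:,4].argmax()
v,u=np.nonzero(l==k)
Q=np.array([ray("side",p,12)[:2] for p in zip(u,v)],np.float32)
print("rect side",cv2.minAreaRect(Q))
a=np.linspace(0,2*np.pi,40)
for n in("top","side"):
    d=bot.outline_of("keeper",n)[0];v,u=np.nonzero(d["mask"])
    r=cv2.minAreaRect(np.c_[u,v].astype(np.float32));b=cv2.boxPoints(r)
    print(n,"keeper px",b.round(1).tolist(),[ray(n,p,176)[:2].round(0).tolist() for p in b])
    d=bot.outline_of("glass",n)[0];v,u=np.nonzero(d["mask"]);h=cv2.convexHull(np.c_[u,v].astype(np.float32))[:,0]
    hm=cv2.fillPoly(np.zeros(S.shape[:2],np.uint8),[h.astype(np.int32)],1)
    def cost(xy):
        C=np.vstack([np.c_[xy[0]+32*np.cos(a),xy[1]+32*np.sin(a),0*a+z] for z in(0,80)])
        g=cv2.convexHull(proj(n,C).astype(np.float32))
        m=cv2.fillPoly(np.zeros(S.shape[:2],np.uint8),[(g*16).round().astype(np.int32)],1,shift=4)
        return (m!=hm).sum()
    x0=ray(n,d["pixel"],40)[:2]
    r=minimize(cost,x0,method="Nelder-Mead",options=dict(initial_simplex=[x0,x0+[15,0],x0+[0,15]]))
    print("glass",n,r.x.round(1),r.fun,hm.sum())
for t in("marker","jar_black","wrench_17","gasket_orange"):
    d=bot.outline_of(t,"top"); 
    if d: print(t,d[0]["p"],ray("top",d[0]["pixel"],10)[:2].round())
# overlay
def box(im,n,T,yaw,o,sz,col):
    for z in(o[2],o[2]+sz[2]):
        q=np.array([[sx*sz[0]/2+o[0],sy*sz[1]/2+o[1]] for sx,sy in((1,1),(1,-1),(-1,-1),(-1,1))])
        c,s_=np.cos(yaw),np.sin(yaw);q=q@np.array([[c,s_],[-s_,c]])+T
        p=proj(n,np.c_[q,np.full(4,z)]);f=800/160
        p=(p-np.array(org))*f
        cv2.polylines(im,[(p*8).astype(np.int32)],True,col,1,cv2.LINE_AA,3)
out=[]
T=np.array([534,-146]);yaw=-0.204
for n,org in(("top",(225,160)),("side",(190,160))):
    im=cv2.imread(f"pics/{n}0.png")[org[1]:org[1]+110,org[0]:org[0]+160]
    im=cv2.resize(im,None,fx=5,fy=5,interpolation=cv2.INTER_CUBIC)
    box(im,n,T,yaw,(0,0,0),(110,150,12),(0,0,255));box(im,n,T,yaw,(0,0,12),(32,44,90),(0,255,0));box(im,n,T,yaw,(0,30,36),(70,8,140),(255,0,255))
    cv2.imwrite(f"pics/ov_{n}.png",im);out.append(cv2.resize(im,(540,371))[:300] if 0 else im)
cv2.imwrite("pics/ov.png",cv2.resize(np.hstack([out[0][:,100:700],out[1][:,100:700]]),(800,367)))
```

```text
rect side ((532.3834838867188, -147.11659240722656), (178.05917358398438, 112.06504821777344), 78.2926254272461)
top keeper px [[285.8999938964844, 221.3000030517578], [294.0, 184.8000030517578], [298.70001220703125, 185.8000030517578], [290.6000061035156, 222.39999389648438]] [[491.0, -100.0], [574.0, -118.0], [572.0, -128.0], [489.0, -110.0]]
glass top [509.9 283.5] 73.0 755
side keeper px [[250.0, 182.0], [283.0, 182.0], [283.0, 232.0], [250.0, 232.0]] [[575.0, -121.0], [502.0, -113.0], [519.0, 49.0], [583.0, 42.0]]
glass side [509. 286.] 156.0 1726
marker 0.74 [355. 162.]
jar_black 0.68 [691. 142.]
wrench_17 0.51 [384. -28.]
gasket_orange 0.55 [685.  45.]
```

View pics/ov.png

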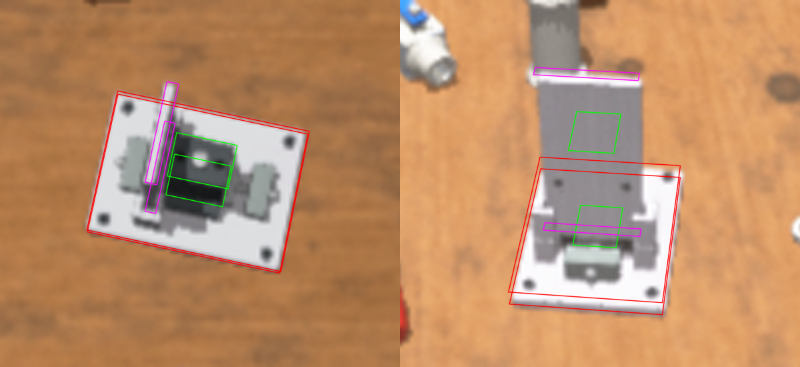

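```bash
python3 -m jog '[[0,0,0,0,0,-0.08],[0,0,0,0,0,-0.071],[-23,-26,0,0,0,0],[-23,-26,0,0,0,0],[-23,-26,0,0,0,0],[-23,-26,0,0,0,0],[-23,-26,0,0,0,0],[-23,-26,0,0,0,0],[-23,-26,0,0,0,0],[-23,-26,0,0,0,0],[-23,-26,0,0,0,0],[-23,-26,0,0,0,0]]' 100
python3 -m jog '[[-23,-26,0,0,0,0],[-23,-26,0,0,0,0],[-23,-26,0,0,0,0],[-23,-26,0,0,0,0],[-23,-26,0,0,0,0],[-23,-26,0,0,0,0],[-23,-26,0,0,0,0],[-23,-26,0,0,0,0],[0,0,0,0,0,0]]'
```

```text
time: 2.3
tool_pos: [355.5, 189.9, 226.9]
tcp_rot: [3.141, 0.001, 2.938]
contact_force: [-0.1, -0.1, 0.7]
grip_width: 92.0
finger_force: 0.0
time: 3.2
tool_pos: [494.8, -53.1, 226.4]
tcp_rot: [-3.141, 0.001, 2.934]
contact_force: [-0.1, 0.2, -1.2]
grip_width: 91.8
finger_force: 0.0
```

```bash
python3 -m jog '[[-19,-18,0,0,0,0],[-19,-18,0,0,0,0],[-17,-17,0,0,0,0],[0,0,25,0,0,0],[0,0,25,0,0,0],[0,0,25,0,0,0],[0,0,10,0,0,0],[0,0,0,0,0,0],[0,0,0,0,0,0]]'
python3 - <<'E'
from h import *
o=[]
for n,(c,r) in(("side",(190,110)),("top",(225,160))):
    im=bot.capture(n)[:,:,::-1][r:r+130,c:c+133]; o.append(cv2.resize(im,None,fx=3,fy=3,interpolation=cv2.INTER_CUBIC))
cv2.imwrite("pics/g1.png",np.hstack(o))
print(bot.get_obs()["tool_pos"],bot.get_obs()["tcp_rot"])
E
```

```text
time: 4.1
tool_pos: [536.7, -112.7, 142.7]
tcp_rot: [-3.142, 0.001, 2.938]
contact_force: [0.5, -0.5, -0.9]
grip_width: 91.8
finger_force: 0.0
[ 537.0267167  -112.88337821  143.13727604] [-3.14133067e+00  2.57919471e-03  2.93806717e+00]
```

View pics/g1.png

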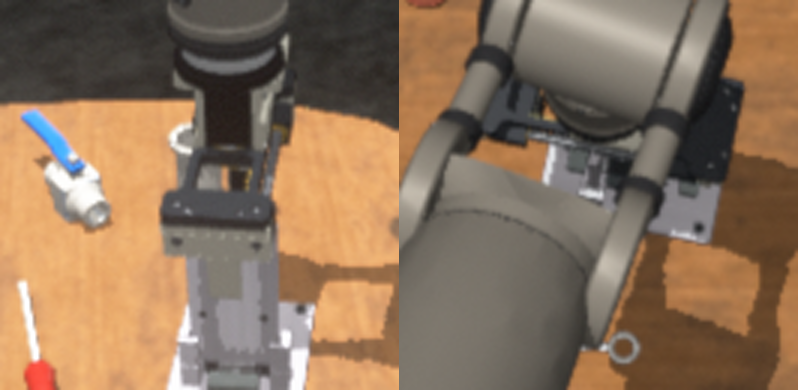

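```bash
python3 -m jog '[[-1,-3,0,0,0,0],[0,0,0,0,0,0]]'
python3 -m jog '[[0,0,0,0,0,0],[0,0,0,0,0,0],[0,0,0,0,0,0],[0,0,0,0,0,0],[0,0,0,0,0,0],[0,0,0,0,0,0]]' 0
```

```text
time: 4.4
tool_pos: [537.0, -116.4, 142.5]
tcp_rot: [-3.141, 0.002, 2.938]
contact_force: [-0.2, -0.2, -0.4]
grip_width: 91.9
finger_force: 0.0
time: 5.0
tool_pos: [536.6, -115.9, 141.7]
tcp_rot: [3.141, -0.0, 2.938]
contact_force: [-0.4, -0.1, 0.2]
grip_width: 48.2
finger_force: 0.0
```

```bash
python3 -m jog '[[0,0,0,0,0,0],[0,0,0,0,0,0],[0,0,0,0,0,0],[0,0,0,0,0,0],[0,0,0,0,0,0],[0,0,0,0,0,0],[0,0,0,0,0,0]]'
```

```text
time: 5.7
tool_pos: [536.8, -115.0, 141.7]
tcp_rot: [3.14, -0.0, 2.938]
contact_force: [1.8, 5.2, 1.2]
grip_width: 8.0
finger_force: 29.9
```

```bash
python3 -m jog '[[0,1,0,0,0,0],[0,0,-3,0,0,0],[0,0,-5,0,0,0],[0,0,-5,0,0,0],[0,0,-6,0,0,0],[0,0,-8,0,0,0],[0,0,-10,0,0,0],[0,0,-15,0,0,0],[0,0,-15,0,0,0],[0,0,-13,0,0,0],[0,0,0,0,0,0]]'
```

```text
time: 6.8
tool_pos: [537.9, -116.3, 224.7]
tcp_rot: [-3.139, 0.006, 2.938]
contact_force: [0.9, -0.4, -1.6]
grip_width: 7.6
finger_force: 30.0
```

```bash
python3 -m jog '[[4,14,0,0,0,0],[8,25,0,0,0,0],[9,28,0,0,0,0],[10,32,0,0,0,0],[10,32,0,0,0,0],[10,32,0,0,0,0],[10,32,0,0,0,0],[10,32,0,0,0,0],[10,32,0,0,0,0],[10,32,0,0,0,0],[9,28,0,0,0,0],[8.7,25.5,0,0,0,0]]'
python3 -m jog '[[0,5,0,0,0,0],[0,0,0,0.05,0,0],[0,0,0,0.05,0,0],[0,0,0,0.05,0,0],[0,0,0,0,0,0],[0,0,0,0,0,0]]'
```

```text
time: 8.0
tool_pos: [498.8, 246.3, 220.9]
tcp_rot: [-3.141, -0.001, 2.939]
contact_force: [-0.5, -0.7, -1.5]
grip_width: 8.0
finger_force: 30.0
time: 8.6
tool_pos: [500.8, 249.3, 221.1]
tcp_rot: [-2.992, -0.001, 2.938]
contact_force: [-0.1, -0.6, -1.7]
grip_width: 7.9
finger_force: 30.0
```

```bash
python3 -m jog '[[0,3,19.8,0,0,0],[0,3,19.8,0,0,0],[0,3,19.8,0,0,0],[0,3,19.8,0,0,0],[0,2.25,14.8,0,0,0],[0,1.5,9.9,0,0,0],[0,0,0,0,0,0],[0,0,0,0,0,0]]'
python3 - <<'E'
from h import *
im=bot.capture("side")[:,:,::-1][240:400,200:400]
cv2.imwrite("pics/l1.png",cv2.resize(im,None,fx=3.5,fy=3.5,interpolation=cv2.INTER_CUBIC))
print(bot.get_obs()["tool_pos"])
E
```

```text
time: 9.4
tool_pos: [501.4, 249.2, 117.2]
tcp_rot: [-2.992, 0.001, 2.937]
contact_force: [0.6, 0.5, -1.4]
grip_width: 7.8
finger_force: 30.0
[501.62908388 249.36995377 117.53683003]
```

View pics/l1.png

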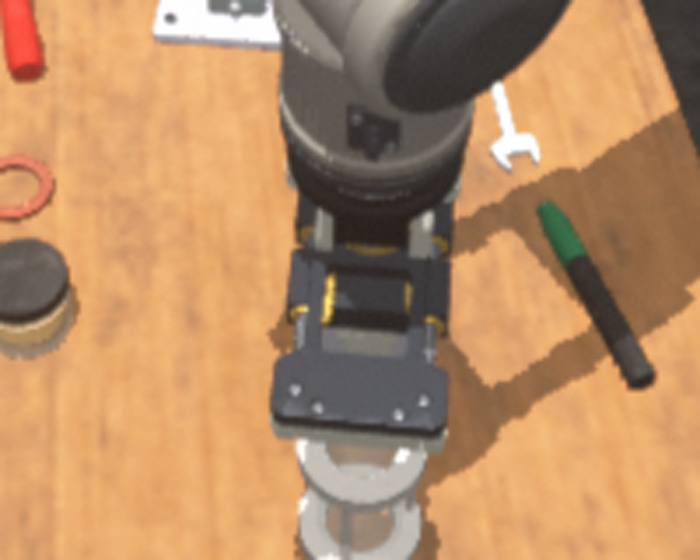

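```bash
python3 -m jog '[[0,0.6,4,0,0,0],[0,0.5,3.5,0,0,0],[0,0.3,2,0,0,0],[0,0,0,0,0,0]]'
python3 -m jog '[[0,0.15,1,0,0,0],[0,0,0,0,0,0]]'
python3 -m jog '[[0,0.15,1,0,0,0],[0,0,0,0,0,0]]'
```

```text
time: 9.85
tool_pos: [500.9, 249.3, 106.7]
tcp_rot: [-2.991, -0.001, 2.938]
contact_force: [-1.1, -0.3, -1.3]
grip_width: 7.9
finger_force: 30.0
time: 10.05
tool_pos: [501.1, 249.3, 106.0]
tcp_rot: [-2.992, -0.0, 2.938]
contact_force: [-0.4, -0.1, -1.9]
grip_width: 7.6
finger_force: 30.0
time: 10.25
tool_pos: [501.2, 249.3, 105.1]
tcp_rot: [-2.992, 0.0, 2.938]
contact_force: [0.2, 0.5, -1.6]
grip_width: 7.6
finger_force: 30.0
```

```bash
python3 -m jog '[[0,0.15,1,0,0,0],[0,0,0,0,0,0]]'
python3 -m jog '[[0,0.15,1,0,0,0],[0,0,0,0,0,0]]'
```

```text
time: 10.45
tool_pos: [501.3, 249.5, 105.0]
tcp_rot: [-2.992, 0.001, 2.938]
contact_force: [-2.0, 0.8, 5.6]
grip_width: 8.0
finger_force: 30.0
time: 10.65
tool_pos: [501.5, 249.5, 104.9]
tcp_rot: [-2.992, 0.002, 2.938]
contact_force: [-2.4, 0.4, 10.6]
grip_width: 8.1
finger_force: 30.0
```

```bash
python3 -m jog '[[0,-0.15,-1.5,0,0,0],[0,0,0,0,0,0],[0,0,0,0,0,0],[0,0,0,0,0,0],[0,0,0,0,0,0],[0,0,0,0,0,0],[0,0,0,0,0,0]]' 45
python3 -m jog '[[0,0,-5,0,0,0],[0,0,-10,0,0,0],[0,0,-20,0,0,0],[0,0,-30,0,0,0],[0,0,-30,0,0,0],[0,0,-25,0,0,0],[0,0,0,-0.08,0,0],[0,0,0,-0.07,0,0],[-20,-30,0,0,0,0],[-20,-30,0,0,0,0],[-20,-30,0,0,0,0]]' 100
python3 - <<'E'
from h import *
o=[]
for n,(c,r) in(("side",(240,255)),("top",(80,160))):
    im=bot.capture(n)[:,:,::-1][r:r+133,c:c+133]; o.append(cv2.resize(im,None,fx=3,fy=3,interpolation=cv2.INTER_CUBIC))
cv2.imwrite("pics/l2.png",np.hstack(o))
E
```

```text
time: 11.35
tool_pos: [501.1, 249.4, 104.4]
tcp_rot: [-2.992, -0.0, 2.938]
contact_force: [-0.2, -0.1, 0.2]
grip_width: 41.1
finger_force: 0.0
time: 12.45
tool_pos: [545.7, 165.7, 224.4]
tcp_rot: [3.141, 0.001, 2.939]
contact_force: [0.6, 0.4, -0.4]
grip_width: 91.7
finger_force: 0.0
```

View pics/l2.png

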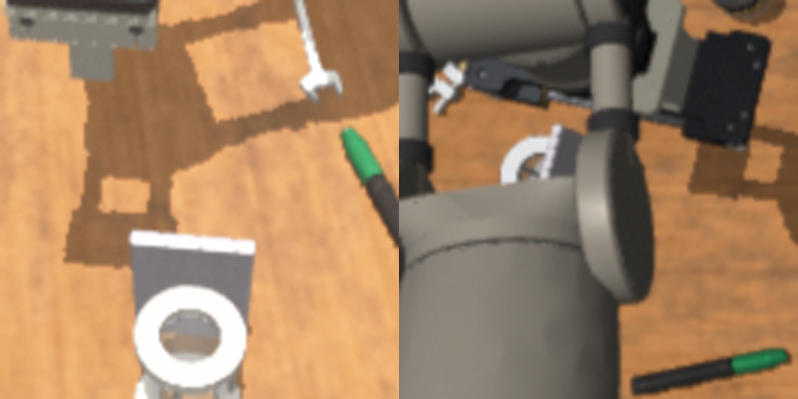

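```bash
python3 -m jog '[[-4,-15,0,0,0,0],[-4,-24,0,0,0,0],[-4.2,-27,0,0,0,0],[-4.2,-28,0,0,0,0],[-4.2,-28,0,0,0,0],[-4.2,-28,0,0,0,0],[-4.2,-28,0,0,0,0],[-4.2,-28,0,0,0,0],[-4.2,-28,0,0,0,0],[-4.2,-28,0,0,0,0],[-4.2,-25,0,0,0,0],[-4.2,-20,0,0,0,0]]'
python3 -m jog '[[0,0,20,0,0,0],[0,0,30,0,0,0],[0,0,20,0,0,0],[0,0,0,0,0,0],[0,0,0,0,0,0]]'
python3 - <<'E'
from h import *
im=bot.capture("side")[:,:,::-1][140:270,190:350]; cv2.imwrite("pics/b1.png",cv2.resize(im,None,fx=4,fy=4,interpolation=cv2.INTER_CUBIC))
E
```

```text
time: 13.75
tool_pos: [531.8, -145.0, 223.7]
tcp_rot: [-3.142, 0.0, 2.938]
contact_force: [-0.1, -0.1, -0.7]
grip_width: 92.0
finger_force: 0.0
time: 14.25
tool_pos: [532.3, -143.8, 153.9]
tcp_rot: [3.142, 0.0, 2.939]
contact_force: [-0.2, 0.1, 1.0]
grip_width: 91.9
finger_force: 0.0
```

View pics/b1.png

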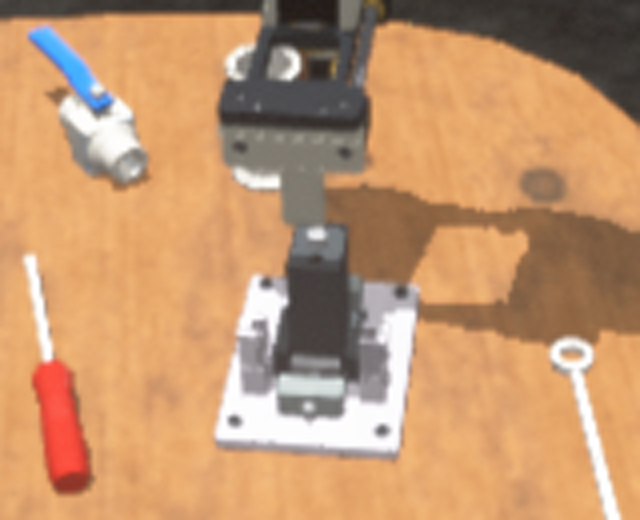

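Run:
```python
from h import *
o=bot.get_obs();p=o["tool_pos"];Rm=R.from_euler('xyz',o["tcp_rot"]).as_matrix()
f=p+Rm[:,1]*50
T=np.array([532.5,-145,0]);y=np.array([.203,.979,0])
for n,P in(("finger tip",f),("pin top",T+[0,0,110]),("block front top mid",T+22*y+[0,0,102]),("rear tip",p-Rm[:,1]*50)):
    print(n,((proj("side",P)[0]-[190,140])*4).round())
```

```text
finger tip [302. 223.]
pin top [316. 228.]
block front top mid [312. 263.]
rear tip [324. 118.]
```

```bash
python3 -m jog '[[0,0,20,0,0,0],[0,0,25,0,0,0],[0,0,25,0,0,0],[0,0,15,0,0,0],[0,0,7,0,0,0],[0,0,0,0,0,0],[0,0,0,0,0,0]]'
python3 -m jog '[[0,0,0,0,0,0],[0,0,0,0,0,0],[0,0,0,0,0,0],[0,0,0,0,0,0],[0,0,0,0,0,0],[0,0,0,0,0,0],[0,0,0,0,0,0],[0,0,0,0,0,0],[0,0,0,0,0,0]]' 0
```

```text
time: 15.0
tool_pos: [533.0, -144.4, 62.5]
tcp_rot: [-3.141, 0.002, 2.938]
contact_force: [-0.2, -0.4, -0.1]
grip_width: 92.0
finger_force: 0.0
time: 15.9
tool_pos: [532.2, -143.6, 61.1]
tcp_rot: [3.141, -0.0, 2.938]
contact_force: [1.3, 3.5, 1.4]
grip_width: 43.8
finger_force: 30.0
```

```bash
python3 -m jog '[[0,0.8,0,0,0,0],[0,1.5,-0.65,0.03,0,0],[0,1.5,-0.65,0.03,0,0],[0,1.5,-0.65,0.03,0,0],[0,1.5,-0.65,0.03,0,0],[0,0.75,-0.33,0.015,0,0],[0,0,0,0,0,0],[0,0,0,0,0,0]]'
python3 - <<'E'
from h import *
im=bot.capture("side")[:,:,::-1][165:275,210:345]; cv2.imwrite("pics/r1.png",cv2.resize(im,None,fx=5,fy=5,interpolation=cv2.INTER_CUBIC))
E
```

```text
time: 16.7
tool_pos: [533.6, -137.0, 63.7]
tcp_rot: [-3.007, -0.0, 2.938]
contact_force: [-0.8, -1.6, 0.0]
grip_width: 44.1
finger_force: 30.0
```

View pics/r1.png

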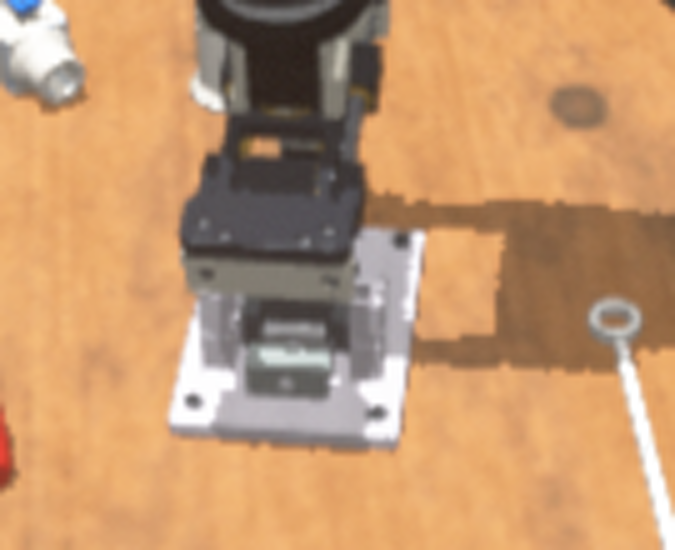

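```bash
python3 -m jog '[[0,-1.5,-0.65,-0.03,0,0],[0,-1.5,-0.65,-0.03,0,0],[0,-1.5,-0.65,-0.03,0,0],[0,-1.5,-0.65,-0.03,0,0],[0,-1.5,-0.65,-0.03,0,0],[0,-1.5,-0.65,-0.03,0,0],[0,-1.5,-0.65,-0.03,0,0],[0,-1.5,-0.65,-0.03,0,0],[0,-1.5,-0.65,-0.03,0,0],[0,0,0,0,0,0],[0,0,0,0,0,0]]'
```

```text
time: 17.85
tool_pos: [531.0, -149.2, 69.5]
tcp_rot: [3.006, -0.0, 2.937]
contact_force: [1.7, 3.8, -2.8]
grip_width: 43.9
finger_force: 30.0
```

```bash
python3 -m jog '[[0,1.5,-0.65,0.03,0,0],[0,1.5,-0.65,0.03,0,0],[0,1.5,-0.65,0.03,0,0],[0,1.5,-0.65,0.03,0,0],[0,1.5,-0.65,0.03,0,0],[0,1.5,-0.65,0.03,0,0],[0,1.5,-0.65,0.03,0,0],[0,1.5,-0.65,0.03,0,0],[0,1.5,-0.65,0.03,0,0],[0,0,0,0,0,0]]'
python3 -m jog '[[0,-1.5,-0.65,-0.03,0,0],[0,-1.5,-0.65,-0.03,0,0],[0,-1.5,-0.65,-0.03,0,0],[0,-1.5,-0.65,-0.03,0,0],[0,-1.5,-0.65,-0.03,0,0],[0,-1.5,-0.65,-0.03,0,0],[0,-1.5,-0.65,-0.03,0,0],[0,-1.5,-0.65,-0.03,0,0],[0,-1.5,-0.65,-0.03,0,0],[0,0,0,0,0,0]]'
python3 -m jog '[[0,1.5,-0.65,0.03,0,0],[0,1.5,-0.65,0.03,0,0],[0,1.5,-0.65,0.03,0,0],[0,1.5,-0.65,0.03,0,0],[0,0.75,-0.65,0.015,0,0],[0,0,0,0,0,0]]'
```

```text
time: 18.85
tool_pos: [533.7, -136.1, 75.4]
tcp_rot: [-3.005, -0.0, 2.94]
contact_force: [0.7, -1.8, -5.2]
grip_width: 43.7
finger_force: 30.0
time: 19.85
tool_pos: [531.0, -148.4, 81.5]
tcp_rot: [3.002, -0.0, 2.936]
contact_force: [4.2, 8.6, -5.2]
grip_width: 44.0
finger_force: 30.0
time: 20.45
tool_pos: [532.2, -143.0, 85.6]
tcp_rot: [3.141, -0.0, 2.939]
contact_force: [-0.1, -0.1, -3.4]
grip_width: 44.0
finger_force: 30.0
```

```bash
python3 -m jog '[[0,0,-3,0,0,0],[0,0,-5,0,0,0],[0,0,-5,0,0,0],[0,0,-5,0,0,0],[0,0,0,0,0,0],[0,0,0,0,0,0],[0,0,0,0,0,0],[0,0,0,0,0,0],[0,0,0,0,0,0]]'
python3 - <<'E'
from h import *
I=bot.capture("side")[:,:,::-1]
o=[cv2.resize(I[r:r+133,c:c+133],None,fx=3,fy=3,interpolation=cv2.INTER_CUBIC) for c,r in((210,150),(240,265))]
cv2.imwrite("pics/f.png",np.hstack(o))
E
```

```text
time: 21.35
tool_pos: [532.2, -143.2, 103.4]
tcp_rot: [3.141, -0.0, 2.938]
contact_force: [0.2, 0.5, -4.0]
grip_width: 43.6
finger_force: 30.0
```

View pics/f.png

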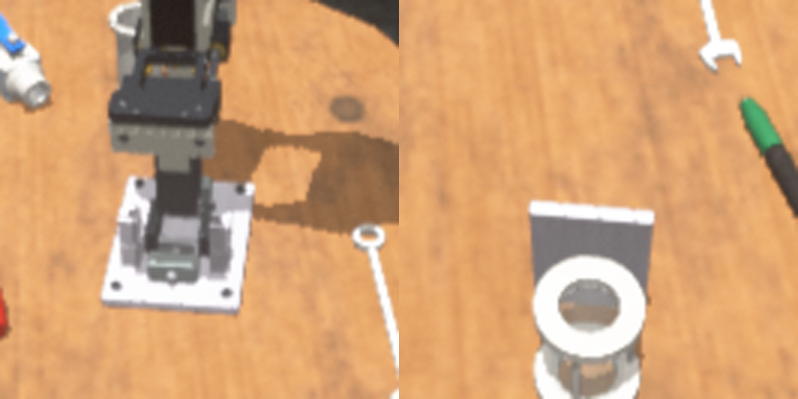

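```bash
python3 -c "
from plant import bot
print(bot.close_job())"
```

```text
the job is handed in; nothing more can be done
None
```

I handed the job in at about 21 s of the 54 s allowed; the judge's verdict was not shown. The keeper plate leans on the sight glass by itself, and the block was rocked left and right (about 7.7° each way) until free. It is now held upright and still, its foot about 2 cm above the cheeks by my estimate.

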